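Set out the carving for judging

ROBOT

A 6-joint arm with a two-finger parallel gripper is mounted at the origin on the work surface. World frame = base frame: x ahead of the robot, y to its left, z up, the work surface at z = 0. Lengths are in m, angles in degrees, forces in N, time in s.
With the tool pointing down it reaches from about 0.375 to 0.75 m from the base axis. Payload 9 kg.
Tool frame: the origin (TCP) lies where the fingers leave the gripper's body, on its centre line; the fingertips stand 73 mm ahead of it and the grasp point (between the pads) lies 54 mm ahead of it (robot.tip_reach is the distance from the TCP to the fingertips, in m); z points along the fingers, y is the line along which they close (so a half turn about z gives the same grasp; the last joint's range is limited). The gripper opens to 85 mm and grips with 20 to 120 N. Pads are 22 mm wide; open, the fingers measure 114 mm over their backs; the gripper's body (76 mm by 85 mm) begins 54 mm behind the grasp point. The pads swing forward as they close: fully open they stand 13 mm farther back than shut.
Start: joints at [-85.411, 5.964, 5.575, 89.605, 0, 77.527], TCP at [0.176, -0.574, 0.304] pointing down, gripper open.
Joint ranges: [-171.21, 171.21], [-48.23, 106.86], [-62.78, 66.21], [-105.2, 120.99], [-86.42, 89.51], [-180, 180]. Speed limits (degrees/s): [127.2, 127.2, 147.25, 180, 180, 180].

INTERFACE

Orientations are given as [roll, pitch, yaw] about the fixed x, y, z axes, in that order (R = Rz(yaw) Ry(pitch) Rx(roll)).
In Python, from plant import robot gives the robot as it stands. Calls block until the motion is done:
- robot.move_pose(position, orientation): joint-space move of the TCP to a pose.
- robot.line_to(position, vel=0.15, rotation=None, guard=None): straight line of the TCP; rotation=None keeps the orientation; vel is the mean speed in m/s. With guard (N) it stops when the force on the tool has changed by that much, and returns True; else False.
- robot.goto_joints(angles): joint-space move.
- robot.set_gripper(opening): finger opening in m; the grip force is fixed at half the most; returns when the fingers have stopped.
- robot.pause(seconds).
- robot.ik(position, orientation): joint angles nearest the present ones, or None.
- robot.observe(): the state.
- robot.grab_frame(name): name is "side" or "top"; returns the picture (384x512x3 uint8, blue, green, red); there is no depth.
- robot.get_calibration(name): a dict with "vertical_fov" (degrees; the focal length in pixels is half the picture's height over the tangent of half this angle, whatever the lens; pixels are square), "cx", "cy" (the principal point, pixels), "k1" (the pictures are not rectified: a ray, as slopes to the right and down, at radius r is drawn at 1 + k1 r^2 times it, then the intrinsics apply), "rvec" (rotation vector, rad) and "tvec" (3), from world to camera coordinates, as OpenCV has them. Camera axes: x right, y down, z forward; pixel columns grow to the right and rows downward; lengths in m; the calibration is good to about 2 mm. A picture is of the moment at which its call begins. get_calibration takes no time and is no camera call.
A pose or a line that the arm cannot do raises robot.IKError and nothing moves.
- robot.job_done(): hands the job in; it is judged then, once.
The state is a dict: "time": time; "q": joint angles; "qvel": joint speeds; "joint_torque": joint torques, N m; "tool_pos": TCP position; "tcp_rot": TCP orientation; "ft_force": force on the tool from outside, world axes, zero at the start; "torque": the same for the moment, N m; "gripper_width": finger opening in m; "gripper_force": force on a finger pad.
Only numpy, scipy, OpenCV 4.12 (cv2) and the standard library are available. Lean on these libraries where they do the work, as an engineer would, in place of code of your own. Each camera call takes 0.05 s, during which the arm holds its last target. There are 200 camera calls.

TASK

Set out this carving entry for the judges. First lean the tall relief panel, right way up, centred and clearly tilted back, against the front face of the plywood angle bracket, foot on the table and carved face outwards. Then gently balance the wooden carp, belly down and level, on the top of the turned dome, lying side-on to the panel, and let go; leave the blank panel, tools, bottle and offcut where they are.

Things in the scene. Friction and masses are not known exactly. Their poses are not given: they have to be found in the camera images.
- bracket: Plywood angle bracket, fixed to the table: an upright board 110 wide (y), 90 tall, 20 thick, with a foot and a gusset that reach 85 mm back (-x) from its front. Origin: at table height, middle of the front face. x points out of the front face (towards the dome), y along the board, z up. The panel leans on this front face, its back against the board's top edge.
- panel: Relief panel of pale wood, 150 tall (z), 100 wide (y), 14 thick (x), about 0.15 kg; a flower of petals is carved 2 mm proud on its +x face, below 110 mm height, with a plain margin at the top. It is the taller and wider of two panels that stand upright in the rack. Origin: centre of its bottom edge (middle of the thickness); z up towards its top edge.
- rack: Dark wood rack fixed to the table, 130 (x) by 112 (y) by 40 high, with two slots along y, centred at x = -34 and +34 mm, 18 wide, floor 10 mm above the table. Each slot holds one panel, standing loosely 30 mm deep in it. Origin: centre of the underside.
- blank: Plain blank panel, a bystander, 120 tall (z), 70 wide (y), 14 thick (x), standing in the other slot. Origin: centre of its bottom edge.
- carp: Roughed-out carved carp of pale wood, about 0.18 kg, 177 mm long with flat belly and flat flanks. Body block 90 long (x), 44 wide (y), 40 high (z) centred on the origin; dorsal fin up to 53 mm; head to +x out to 79 mm, thin tail to -x out to 98 mm. Origin: on the underside, below the middle of the body block, which is its balance point to within 2 mm. Grasp it across its flanks.
- dome: Turned wooden dome fixed to the table: half ball of 70 mm radius, 140 mm across, 75 mm high, standing in front of the bracket. Origin: centre of the underside.
- dome_top (a point): Topmost point of the dome, 75 mm above the table. Radius of curvature 70 mm.
- mallet: Bystander: turned carver's mallet standing on its head, 92 mm across, 205 high, handle up. Origin: centre of underside.
- bottle: Bystander: clear bottle, 64 mm across, 200 high, upright. Origin: centre of underside.
- sander: Bystander: cork sanding block 110 x 65 x 32. Origin: centre of underside.
- offcut: Bystander: wood offcut 75 x 40 x 45. Origin: centre of underside.
- gouge_a: Bystander: shorter gouge lying along its x, 195 long, 24 high, wooden handle from x = -90 to +20 mm. Origin: underside.
- gouge_b: Bystander: longer gouge lying along its x, 220 long, 24 high, wooden handle from x = -90 to +20 mm. Origin: underside.
Mind the look-alikes: they are no part of the job. Leave any pink look-alike of the panel alone. What is shaped like the carp but purple is not meant.

How it is judged (in metres and radians):
On the way, in this order (a step that is already met when the one before it is completed fails the run):
1. the relief panel leans on the bracket, let go (angle between panel's own x axis and vertical between 0.96 and 1.47 rad and angle between panel's own z axis and vertical below 0.7 rad and angle between panel's own y axis and vertical between 1.47 and 1.67 rad and height (world z) of panel below 0.012 m and x of panel in the frame of bracket between 0.005 and 0.09 m and y of panel in the frame of bracket between -0.025 and 0.025 m and angle between the y axis of panel and the y axis of bracket, either way round below 0.2 rad and contact force between panel and bracket above 0.03 N and contact force between panel and the fingers below 0.05 N and linear speed of panel below 0.02 m/s), for 0.3 s.
2. the carp is balanced on the dome, let go (angle between carp's own z axis and vertical below 0.21 rad and contact force between carp and dome above 0.4 N and horizontal distance between carp and dome_top below 0.03 m and height (world z) of carp above 0.065 m and angle between the x axis of carp and the y axis of bracket, either way round below 0.35 rad and contact force between carp and the fingers below 0.05 N and contact force between carp and panel below 0.02 N and linear speed of carp below 0.02 m/s and angular speed of carp below 0.15 rad/s), for 0.5 s.
At the end, for the whole second after the job is handed in: Panel: foot on table, resting on the bracket's front, face out, leaning 6-35 deg, parallel to the board (11 deg), centred within 25 mm. Carp: on the dome alone, belly down, level within 12 deg, within 30 mm of the top, parallel to the board within 20 deg, clear of the panel. Both free, at rest (all of step 1 and all of step 2); the robot touches nothing.
It fails at once if the carp is banged or pressed onto the dome (over 30 N) (contact force between carp and dome above 30 N).
It fails at once if a bystander (blank panel, mallet, bottle, sanding block, offcut, gouge) is moved more than 25 mm (distance of any of blank, mallet, bottle, sander, offcut, gouge_a, gouge_b from where it was at the start of the episode above 0.025 m).
It also fails if it takes over 64 s, if anything falls off the work surface, if the arm or the gripper's body presses on something with over 40 N, if the wrist force passes 120 N, or if a joint passes its speed limit or range.

## Working session

There is one attempt and no reset: what is moved stays moved. The work goes in short steps, each a Python script; the robot and the scene stay as the last script left them, time stands still between calls to the robot, and variables do not carry over. Pictures are saved under pics/ and viewed, at most 10 in all, crops included, and the job is handed in when it is done.

```bash
ls; mkdir -p pics; python3 - <<'E'
from plant import robot
import cv2
for n in("side","top"):
    f=robot.grab_frame(n); cv2.imwrite(f"pics/{n}0.png",f)
    cv2.imwrite(f"pics/{n}0x.png",cv2.resize(f,(800,600),interpolation=cv2.INTER_CUBIC)); print(n,robot.get_calibration(n))
print(robot.observe())
E
```

```text
pics
side {'vertical_fov': 55.86706502720475, 'cx': 253.98685619792403, 'cy': 185.94838070545092, 'k1': -0.07273562776322227, 'rvec': array([ 1.01588054,  2.37464201, -1.06224003]), 'tvec': array([ 0.35488506, -0.20343374,  1.51030636])}
top {'vertical_fov': 54.35294795294503, 'cx': 257.8355256780146, 'cy': 192.72693780109248, 'k1': -0.05034550623027619, 'rvec': array([ 2.2416891 , -2.18420332,  0.05476379]), 'tvec': array([-0.02453297,  0.54609245,  1.03865883])}
{'time': 0.1, 'q': array([-8.54106854e+01,  5.99460383e+00,  5.53479337e+00,  8.96063791e+01,
        1.68148377e-03,  7.75279249e+01]), 'qvel': array([-0.02830394, -0.06717788,  0.11122996, -0.03171486,  0.01203847,
       -0.00554546]), 'joint_torque': array([ 6.70181922e-03, -5.58211148e+01,  5.04716885e+01,  1.31604236e-02,
       -2.25565936e-04, -2.86192872e-06]), 'tool_pos': array([ 0.17604885, -0.57337711,  0.3032376 ]), 'tcp_rot': array([-1.79935736e+02, -1.59363498e-02,  1.70613798e+01]), 'ft_force': array([ 0.88816737,  0.0415532 , -0.1791088 ]), 'torque': array([-0.01969608, -0.05721449,  0.01931652]), 'gripper_force': 0.0, 'gripper_width': 0.08527592001399102}
```

View pics/side0x.png

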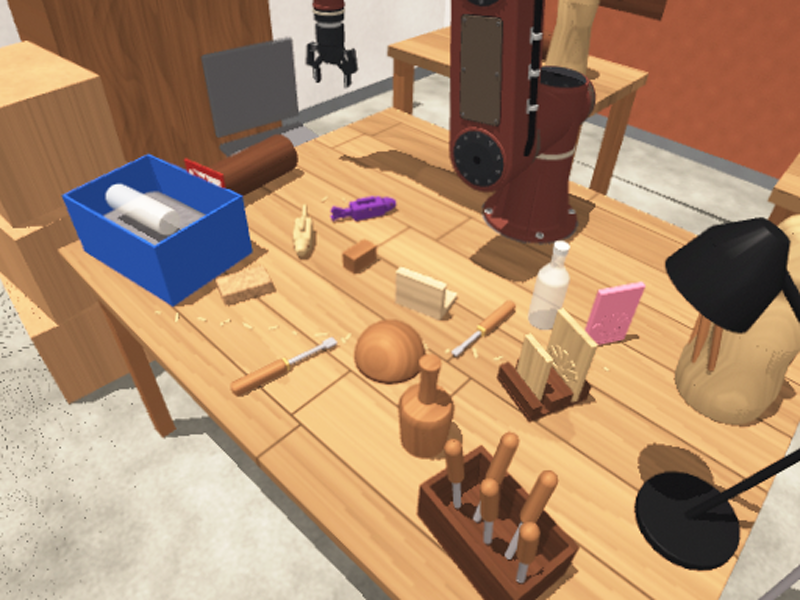

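View pics/top0x.png

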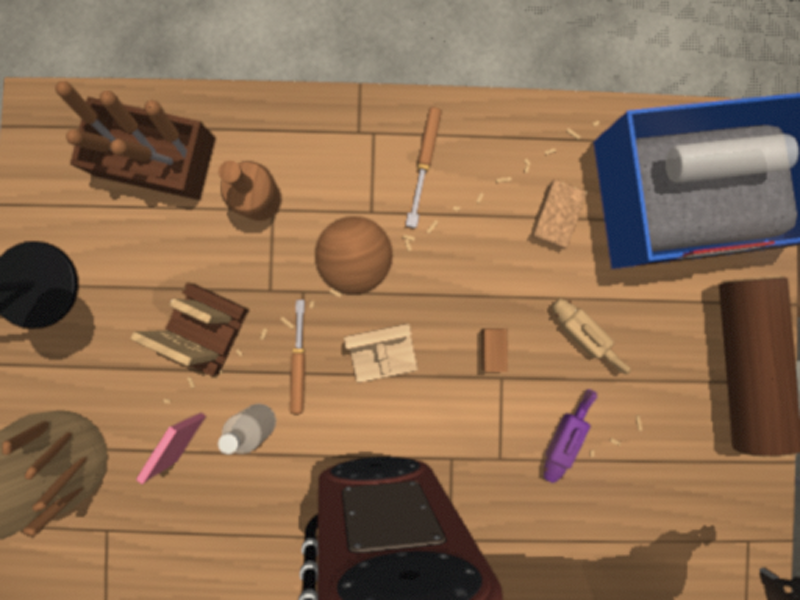

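The side view shows the relief panel's flower facing the blank, with its top at about (575,330). It also shows the pale carp at (303,235), the dome at (390,350) and the bracket at (425,290). In the top view they are at: relief panel (165,348), blank (198,312), bracket (380,350), dome (353,255) and pale carp (590,335). The purple and pink ones are the look-alikes.

```bash
cat > h.py <<'E'
import numpy as np, cv2
from plant import robot
class Cam:
    def __init__(s,n):
        c=robot.get_calibration(n); s.f=192/np.tan(np.radians(c["vertical_fov"]/2)); s.c=np.array([c["cx"],c["cy"]]); s.k=c["k1"]
        s.R=cv2.Rodrigues(c["rvec"])[0]; s.t=np.array(c["tvec"]); s.o=-s.R.T@s.t
    def ray(s,p):
        d=(np.array(p,float)-s.c)/s.f; u=d.copy()
        for _ in range(20): u=d/(1+s.k*(u@u))
        v=s.R.T@np.array([u[0],u[1],1]); return v/np.linalg.norm(v)
    def plane(s,p,z): v=s.ray(p); return s.o+v*(z-s.o[2])/v[2]
    def proj(s,P):
        q=s.R@np.array(P)+s.t; u=q[:2]/q[2]; return u*(1+s.k*(u@u))*s.f+s.c
T=Cam("top"); S=Cam("side")
def tri(pt,ps):
    a,b=T.ray(pt),S.ray(ps); A=np.array([a,-b]).T
    l=np.linalg.lstsq(A,S.o-T.o,rcond=None)[0]; P,Q=T.o+l[0]*a,S.o+l[1]*b
    return (P+Q)/2, np.linalg.norm(P-Q)
def crop(img,x,y,w,h,k):
    o=cv2.resize(img[y:y+h,x:x+w],None,fx=k,fy=k,interpolation=cv2.INTER_CUBIC)
    for i in range(x-x%10+10,x+w,10):
        cv2.line(o,(int((i-x+.5)*k),0),(int((i-x+.5)*k),6),(0,0,255),1); cv2.putText(o,str(i),(int((i-x)*k)-8,16),0,.33,(0,0,255),1)
    for i in range(y-y%10+10,y+h,10):
        cv2.line(o,(0,int((i-y+.5)*k)),(6,int((i-y+.5)*k)),(0,0,255),1); cv2.putText(o,str(i),(8,int((i-y)*k)+8),0,.33,(0,0,255),1)
    return o
E
python3 - <<'E'
from h import *
t=cv2.imread("pics/top0.png");s=cv2.imread("pics/side0.png")
cv2.imwrite("pics/a.png",np.vstack([np.hstack([crop(t,80,175,80,60,5),crop(s,315,193,80,60,5)]),np.hstack([crop(t,215,200,80,60,5),crop(s,245,165,80,60,5)])]))
cv2.imwrite("pics/b.png",np.vstack([np.hstack([crop(t,345,185,64,60,6),crop(s,175,120,64,60,6)])]))
E
```

```text
(no output)
```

View pics/a.png

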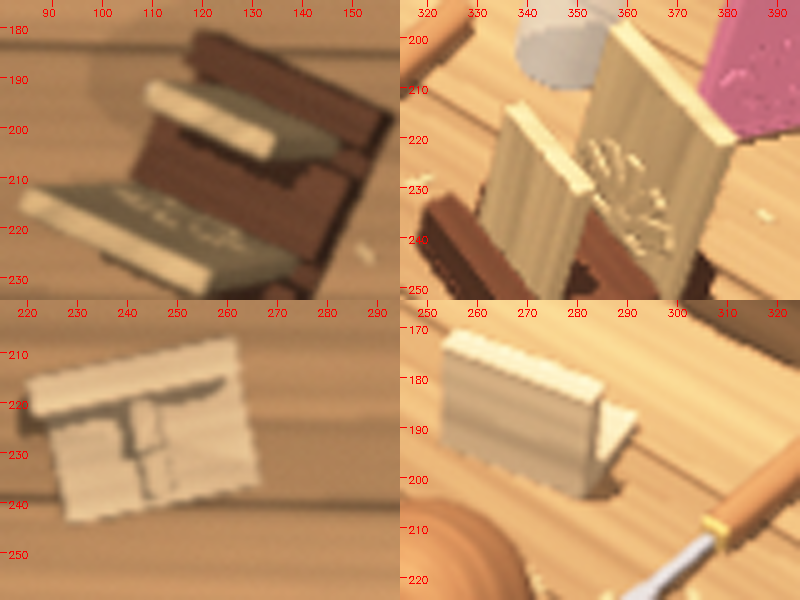

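View pics/b.png

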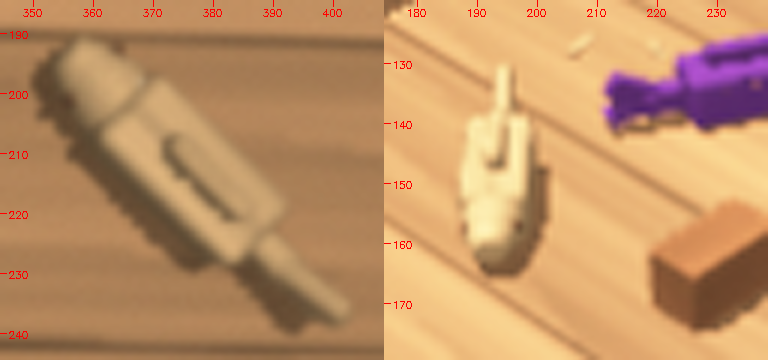

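The crops give these native pixel positions for corners seen in both views:

| Feature | Top view | Side view |
|---|---|---|
| Relief panel, front edge of the top face | (85.5,212)–(122,228.5) | (379,222)–(357.5,197.5) |
| Bracket, front edge of the top face | (219.5,215.5)–(261.5,207) | (281.5,184.5)–(253,174.5) |
| Carp, tail-end body corners | (383.7,228.2) and (392,218.7) | (198.5,138.7) and (188.8,138.7) |

The carp's head points up-left in the top view. I'll triangulate these next.

```bash
cat > meas.py <<'E'
from h import *
np.set_printoptions(precision=4,suppress=True)
pr=lambda n,r:print(n,r[0],"gap",round(r[1],4))
print("cams",T.o,S.o)
for n,a,b in [("pan F+y",(85.5,211.9),(378.9,221.9)),("pan F-y",(122.1,228.5),(357.5,197.5)),("pan B+y",(83.5,216.1),(382.1,219.9)),("pan B-y",(120.5,233.1),(360.5,196.9)),
 ("br F+y",(219.5,215.5),(281.5,184.5)),("br F-y",(261.5,207.1),(252.9,174.5)),
 ("carp tail+y",(383.7,228.2),(198.5,138.7)),("carp tail-y",(392,218.7),(188.8,138.7)),("tailtip",(402.8,236.2),(194,130.5))]: pr(n,tri(a,b))
print("br side foot z0",S.plane((281.5,203.9),0),S.plane((253.1,194.1),0))
for p in [(370.8,197.5),(361.2,206.2),(383.7,228.2),(392,218.7)]: print("carp z40",T.plane(p,.04))
# blank
for n,a in [("bl",(108.5,192)),("bl",(114,205.5))]: pass
t=cv2.imread("pics/top0.png");s=cv2.imread("pics/side0.png")
# dome: top circle and side ellipse via colour
for nm,im,(x,y,w,h),C in (("top",t,(195,130,62,65),T),("side",s,(215,195,60,60),S)):
    c=cv2.medianBlur(im,5); hsv=cv2.cvtColor(c,cv2.COLOR_BGR2HSV)
    ring=cv2.GaussianBlur(cv2.cvtColor(im,cv2.COLOR_BGR2GRAY),(3,3),0)
    k=cv2.HoughCircles(ring[y:y+h,x:x+w],cv2.HOUGH_GRADIENT,1,30,param1=60,param2=10,minRadius=18,maxRadius=32)
    print(nm,None if k is None else k[0][:2]+[x,y,0])
    if nm=="top" and k is not None: print(T.plane(k[0][0][:2]+[x,y],.005))
E
python3 meas.py
```

```text
cams [0.5121 0.0068 1.0561] [1.1824 0.5948 0.8347]
pan F+y [0.4844 0.406  0.1579] gap 0.0008
pan F-y [0.4463 0.3163 0.1602] gap 0.0039
pan B+y [0.4743 0.4094 0.1602] gap 0.0006
pan B-y [0.4352 0.3203 0.1577] gap 0.0032
br F+y [0.4843 0.0861 0.0913] gap 0.0052
br F-y [ 0.5069 -0.0195  0.084 ] gap 0.0003
carp tail+y [ 0.4569 -0.357   0.0405] gap 0.0011
carp tail-y [ 0.4845 -0.3801  0.0424] gap 0.0017
tailtip [ 0.4364 -0.4086  0.0457] gap 0.0014
br side foot z0 [ 0.4763  0.0847 -0.    ] [ 0.5073 -0.0156  0.    ]
carp z40 [ 0.5406 -0.3202  0.04  ]
carp z40 [ 0.516  -0.2939  0.04  ]
carp z40 [ 0.4573 -0.3576  0.04  ]
carp z40 [ 0.4838 -0.3803  0.04  ]
top [[225.5 163.5  24.6]]
[0.6267 0.0828 0.005 ]
side [[249.5 224.5  21.2]]
```

Heights match the given sizes: panel top 0.159 m (should be 0.160), bracket 0.088 m, carp back 0.041 m. Next I'll refine the bracket yaw, check the dome in the side view, and test reachability.

```bash
cat > poses.py <<'E'
from h import *
from scipy.spatial.transform import Rotation as Ro
np.set_printoptions(precision=4,suppress=True)
def tool(obj_R,s,swap=False):
    "tool orientation gripping object from above (tool z = -obj z); closes along obj x (or obj y if swap)"
    y=s*(obj_R[:,1] if swap else obj_R[:,0]); z=-obj_R[:,2]
    M=np.array([np.cross(y,z),y,z]).T
    return Ro.from_matrix(M).as_euler("xyz",degrees=True), M
def objR(yaw,lean=0): return Ro.from_euler("ZY",[yaw,-lean],degrees=True).as_matrix()  # lean: top goes to -x
E
python3 - <<'E'
from poses import *
t=cv2.imread("pics/top0.png");s=cv2.imread("pics/side0.png")
for p in [(219.5,215.5),(261.5,207.1),(221.1,222.9),(262.5,214.5)]: print("br z90",T.plane(p,.09))
for p in [(260.5,237),(228,243.5)]: print("br foot",T.plane(p,.012))
d=T.plane((225.5,163.5),.005)
g=cv2.cvtColor(s,cv2.COLOR_BGR2GRAY)
def sil(C,c,r=.07):
    v=c-C.o; D=np.linalg.norm(v); v/=D; cc=c-v*r*r/D; rr=r*np.sqrt(1-(r/D)**2)
    a=np.cross(v,[0,0,1]);a/=np.linalg.norm(a); b=np.cross(v,a)
    return [cc+rr*(np.cos(q)*a+np.sin(q)*b) for q in np.linspace(0,2*np.pi,72)]
o=[]
for im,C,(x,y) in ((t,T,(190,130)),(s,S,(215,190))):
    k=6; q=crop(im,x,y,66,66,k)
    for P in sil(C,d):
        if P[2]>0: cv2.circle(q,tuple(int((e+.5)*k) for e in C.proj(P)-[x,y]),1,(0,255,0),-1)
    o.append(q)
cv2.imwrite("pics/c.png",np.hstack(o))
def t1(name,pos,R,swap=False):
    for sg in (1,-1):
        e,M=tool(R,sg,swap); q=robot.ik(list(np.array(pos)-M[:,2]*.054),list(e)); print(name,sg,e,q)
t1("pan",[.46,.363,.142],objR(-23))
Rp=objR(12.2,14); t1("lean",np.array([.4955+.03,.034+.006,.002])+Rp[:,2]*.132,Rp)
t1("carp",[.501,-.338,.026],objR(47.3),True); t1("dome",[.627,.083,.101],objR(102),True)
E
```

```text
br z90 [0.4826 0.0883 0.09  ]
br z90 [ 0.507  -0.0194  0.09  ]
br z90 [0.4636 0.0836 0.09  ]
br z90 [ 0.488  -0.0225  0.09  ]
br foot [ 0.4233 -0.0209  0.012 ]
br foot [0.403 0.069 0.012]
pan 1 [180.   0.  67.] [ 25.5003   3.9484  -7.7644  78.2872   0.     138.5003]
pan -1 [-180.    0. -113.] [ 25.5003   3.9484  -7.7644  78.2872   0.     -41.4997]
lean 1 [166.    0.  102.2] [-15.1453 -30.9462 -40.2058  68.2529   6.3803  63.3535]
lean -1 [-166.     0.   -77.8] [ -15.1453  -30.9462  -40.2058   68.2529    6.3803 -116.6465]
carp 1 [-180.     0.  -132.7] [-46.3885  11.4934 -11.9479  66.5588   0.     -93.6885]
carp -1 [180.    0.   47.3] [-46.3885  11.4934 -11.9479  66.5588   0.      86.3115]
dome 1 [180.   0. -78.] [  -4.2835   13.0103   -2.1816   74.8081    0.     -106.2835]
dome -1 [-180.    0.  102.] [-4.2835 13.0103 -2.1816 74.8081  0.     73.7165]
```

View pics/c.png

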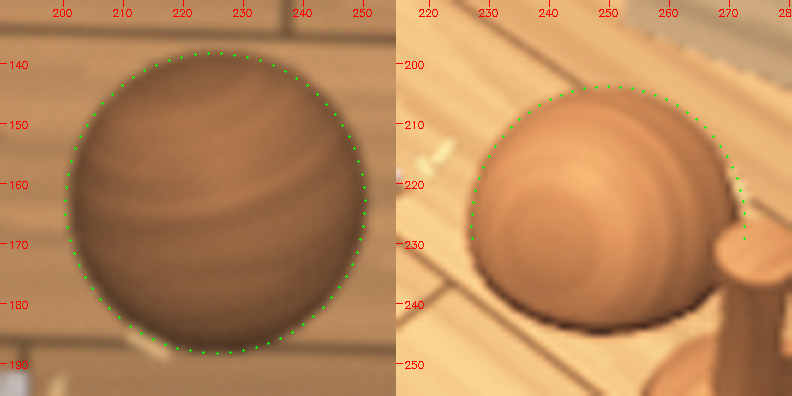

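The dome outline fits both views to under a pixel. Bracket yaw is 12.8° with its front centre at (0.495, 0.0345), and every pose is reachable. Grasping the panel.

```bash
python3 - <<'E'
from poses import *
e,M=tool(objR(-23),1); c=np.array([.46,.363,.142+.054])
robot.set_gripper(.045)
robot.move_pose(list(c+[0,0,.10]),list(e))
print(robot.line_to(list(c),vel=.15,guard=15))
robot.set_gripper(.0)
o=robot.observe(); print(o["time"],o["gripper_width"],o["gripper_force"],o["tool_pos"],o["ft_force"])
robot.line_to(list(c+[0,0,.11]),vel=.15)
o=robot.observe(); print(o["time"],o["gripper_width"],o["tool_pos"],o["ft_force"])
e2,_=tool(objR(12.8),1)
robot.line_to([.57,.045,.306],vel=.25,rotation=list(e2))
print(robot.observe()["time"])
a=robot.grab_frame("top");b=robot.grab_frame("side")
cv2.imwrite("pics/t1.png",a);cv2.imwrite("pics/s1.png",b)
cv2.imwrite("pics/d.png",np.hstack([crop(a,140,90,160,160,2.5),crop(b,210,80,160,160,2.5)]))
E
```

```text
False
5.1833 0.013604043393489137 59.45718169212341 [0.4605 0.3633 0.1972] [-0.1762  0.6915  6.2263]
6.0667 0.013106314369158533 [0.4597 0.3628 0.3048] [-1.0478 -1.3103 -1.7834]
7.5667
```

View pics/d.png

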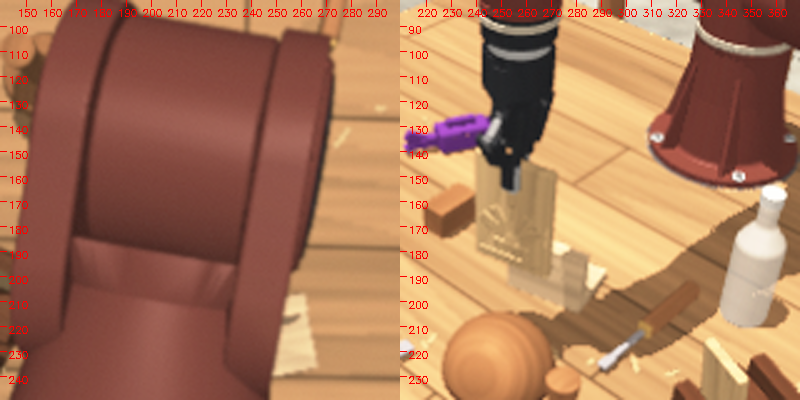

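The side view shows the panel held upright with its carved face outwards, bottom edge near (240,178)–(270,190), hanging above the bracket. Next I'll check that against prediction, then lean it and lower with a guard.

```bash
python3 - <<'E'
from poses import *
R=objR(12.8); o=robot.observe(); p=np.array(o["tool_pos"])-[0,0,.187]
for y in(-.05,.05): print("pred bottom corner side",S.proj(p+R@[.007,y,0]))
Rp=objR(12.8,14); e,M=tool(Rp,1); R0=objR(12.8)
org=np.array([.4948,.0345,0])+R0@[.033,0,0]+[0,0,.002]
tcp=org+Rp[:,2]*(.133+.054)
robot.line_to(list(tcp+[0,0,.05]),vel=.15,rotation=list(e))
robot.line_to(list(tcp+[0,0,.012]),vel=.12)
robot.pause(.2)
print("touch",robot.line_to(list(tcp-[0,0,.006]),vel=.03,guard=5))
o=robot.observe(); print(o["time"],np.array(o["tool_pos"])-tcp,o["ft_force"])
b=robot.grab_frame("side"); cv2.imwrite("pics/e.png",crop(b,210,100,140,130,4.5))
E
```

```text
pred bottom corner side [239.2654 180.2598]
pred bottom corner side [268.0405 191.8378]
touch True
9.7 [ 0.0001 -0.     -0.0002] [-1.1424  0.2038  4.2061]
```

View pics/e.png

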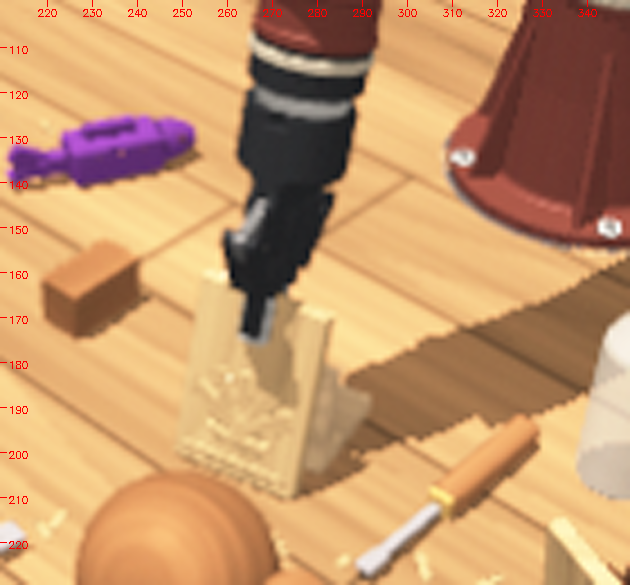

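The foot touched down at exactly the predicted height, with the panel tilted in front of the board (foot corners near (249,199) and (274,209)). Releasing.

```bash
python3 - <<'E'
from poses import *
Rp=objR(12.8,14)
robot.set_gripper(.034); robot.pause(.3)
p=np.array(robot.observe()["tool_pos"])
robot.line_to(list(p+Rp[:,2]*.07),vel=.1)
robot.line_to(list(p+Rp[:,2]*.07+[0,0,.06]),vel=.2)
e,M=tool(objR(47.3),-1,True); robot.set_gripper(.07)
robot.move_pose([.501,-.338,.20],list(e))
print(robot.observe()["time"])
a=robot.grab_frame("top");b=robot.grab_frame("side"); cv2.imwrite("pics/t2.png",a)
cv2.imwrite("pics/f.png",np.hstack([crop(a,190,130,110,120,3.6),crop(b,225,130,110,120,3.6)]))
E
```

```text
13.5667
```

View pics/f.png

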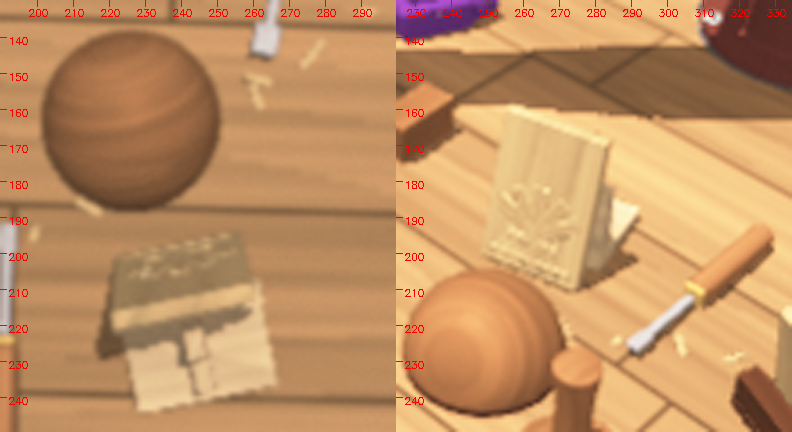

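The panel leans, centred and carved face out: its top edge in the top view is (220,217)–(260,208), against bracket centre 240. Now the carp.

```bash
python3 - <<'E'
from poses import *
e,M=tool(objR(47.3),-1,True); c=np.array([.5005,-.338,.080])
print(robot.line_to(list(c),vel=.12,guard=12))
robot.set_gripper(0)
o=robot.observe(); print(o["time"],o["gripper_width"],o["gripper_force"],o["tool_pos"],o["ft_force"])
robot.line_to(list(c+[0,0,.2]),vel=.15)
print(robot.observe()["gripper_width"])
e2,_=tool(objR(102.8),-1,True)
robot.line_to([.64,-.1,.28],vel=.2,rotation=list(e2)); 
d=np.array([.6267,.0828])
robot.line_to([*d,.28],vel=.15); robot.pause(.3)
o=robot.observe(); print(o["time"],o["tool_pos"],o["tcp_rot"])
b=robot.grab_frame("side"); cv2.imwrite("pics/s3.png",b); cv2.imwrite("pics/g.png",crop(b,190,80,150,150,4))
E
```

```text
False
15.1667 0.04344294029366343 62.44429349899292 [ 0.5009 -0.3384  0.081 ] [-0.2498  0.5207  6.8642]
0.04308535084671371
19.8583 [0.6268 0.0824 0.28  ] [-179.9983    0.0004  102.7661]
```

View pics/g.png

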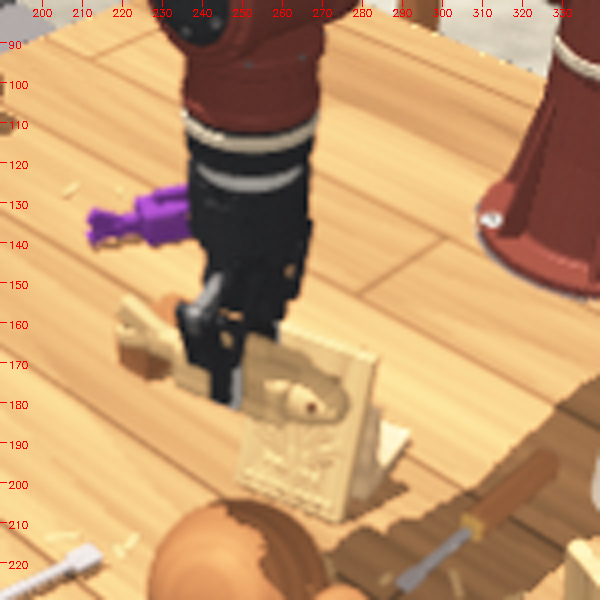

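The carp is held level over the dome with its head to +y: head tip at about (276.5,180), tail at about (219,157–166). I'll check the along-axis offset by projection.

```bash
python3 - <<'E'
from poses import *
R=objR(102.8); o=np.array(robot.observe()["tool_pos"])-[0,0,.081]
for n,q in dict(head=[.079,0,.02],tail_lo=[-.098,0,.005],tail_hi=[-.098,0,.038],bodytailbot=[-.045,-.022,0],bodyheadbot=[.045,-.022,0],bodyheadtop=[.045,-.022,.04]).items(): print(n,S.proj(o+R@q))
a,b=S.proj(o),S.proj(o+R@[.01,0,0]); print("px per 10mm",b-a)
s=cv2.imread("pics/s3.png"); h=cv2.cvtColor(s,cv2.COLOR_BGR2HSV)
print(h[165:172,214:240,0].tolist()[0], s[168,212:240].sum(1)); print(s[180,268:284].tolist())
E
```

```text
head [277.0004 182.9252]
tail_lo [220.9837 165.3554]
tail_hi [220.5404 155.9236]
bodytailbot [232.5838 177.3277]
bodyheadbot [261.2544 188.8553]
bodyheadtop [261.8071 177.2306]
px per 10mm [3.166  1.2499]
[18, 18, 18, 18, 17, 15, 16, 17, 17, 17, 17, 17, 17, 17, 17, 18, 18, 19, 21, 22, 21, 17, 135, 120, 140, 120] [551 552 555 567 575 580 572 468 310 305 292 284 288 289 276 297 342 371
 415 439 446 489 545 496 295  98 102 107]
[[126, 185, 230], [141, 202, 238], [129, 187, 227], [111, 162, 201], [109, 159, 198], [106, 155, 193], [102, 150, 188], [97, 143, 179], [92, 135, 169], [109, 161, 200], [132, 192, 231], [138, 198, 234], [133, 193, 230], [109, 160, 199], [106, 156, 201], [131, 191, 238]]
```

Offsets agree within about 3 mm. Lowering gently with a guard.

```bash
python3 - <<'E'
from poses import *
d=[.6267,.0828]
robot.line_to([*d,.166],vel=.1); robot.pause(.4)
f0=np.array(robot.observe()["ft_force"])
print(robot.line_to([*d,.150],vel=.012,guard=2.5))
o=robot.observe(); print(o["time"],o["tool_pos"],o["ft_force"]-f0)
b=robot.grab_frame("side"); cv2.imwrite("pics/s4.png",b)
E
```

```text
True
22.4583 [0.6267 0.0828 0.1558] [-0.8184 -0.2959  7.1848]
```

Contact came at 0.1558 m against 0.156 m predicted. I'll ease off slightly, let go and retreat.

```bash
python3 - <<'E'
from poses import *
p=np.array(robot.observe()["tool_pos"])
robot.line_to(list(p+[0,0,.0004]),vel=.01); robot.pause(.2)
robot.set_gripper(.075); robot.pause(.5)
robot.line_to(list(p+[0,0,.12]),vel=.1)
robot.line_to([.52,-.25,.30],vel=.25)
robot.pause(2.5)
o=robot.observe(); print(o["time"])
a=robot.grab_frame("top");b=robot.grab_frame("side"); robot.pause(.35); b2=robot.grab_frame("side")
print("motion",cv2.absdiff(b,b2)[150:240,210:300].max())
cv2.imwrite("pics/h.png",np.hstack([crop(a,180,130,110,120,3.6),crop(b,215,130,110,120,3.6)]))
E
```

```text
29.35
motion 6
```

View pics/h.png

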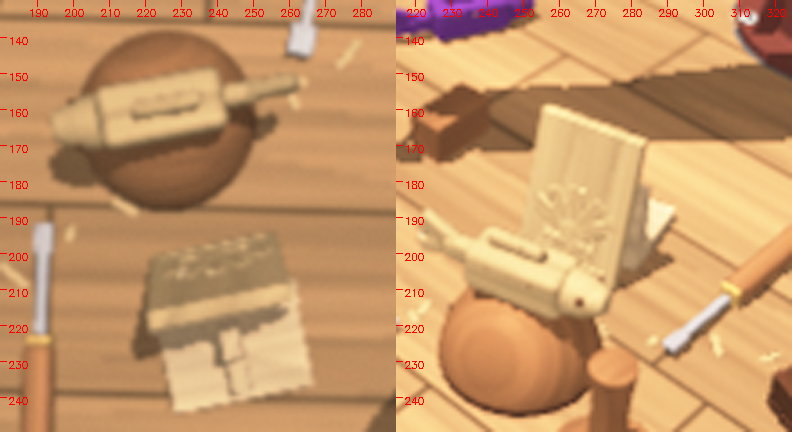

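The carp lies on the dome at rest, side-on to the panel and clear of it: body bottom edge about (234.5,209)–(258,218) in the side view, head tip (273,213). A numeric level check before handing in.

```bash
python3 - <<'E'
from poses import *
R=objR(102.8); o=np.array([.6267,.0828,.075])
L=dict(bodytailbot=([-.045,-.022,0],(234.5,209.2)),bodyheadbot=([.045,-.022,0],(258.1,217.8)),head=([.079,0,.02],(273.4,212.8)),tail_hi=([-.098,0,.038],(222.6,187)))
for r,p in ((0,0),(0,6),(0,-6),(6,0),(-6,0)):
    Q=R@Ro.from_euler("xy",[r,p],degrees=True).as_matrix()
    print(r,p,{n:(S.proj(o+Q@q)-ob).round(1) for n,(q,ob) in L.items()})
E
```

```text
0 0 {'bodytailbot': array([-1.1,  0.3]), 'bodyheadbot': array([1.7, 3.4]), 'head': array([0.9, 3.2]), 'tail_hi': array([-0.4,  2.4])}
0 6 {'bodytailbot': array([-1.1, -0.8]), 'bodyheadbot': array([1.6, 4.4]), 'head': array([1.2, 5.5]), 'tail_hi': array([0.7, 0.5])}
0 -6 {'bodytailbot': array([-1. ,  1.5]), 'bodyheadbot': array([1.7, 2.2]), 'head': array([0.3, 0.9]), 'tail_hi': array([-1.2,  4.6])}
6 0 {'bodytailbot': array([-1.1,  0.8]), 'bodyheadbot': array([1.7, 3.9]), 'head': array([0.5, 3.7]), 'tail_hi': array([-1.1,  3.3])}
-6 0 {'bodytailbot': array([-1.1, -0.3]), 'bodyheadbot': array([1.7, 2.8]), 'head': array([1.2, 2.8]), 'tail_hi': array([0.3, 1.7])}
```

Head and tail residuals are nearly equal, so the carp is level within about 3°. Handing in.

```bash
python3 -c "
from plant import robot
print(robot.job_done(), robot.observe()['time'])"
```

```text
the job is handed in; nothing more can be done
the job is handed in; nothing more can be done
```

I leaned the relief panel centred on the bracket with its carved face outwards, balanced the carp level on the dome side-on to the panel, and handed the job in after about 30 s of robot time; the judge's verdict was not shown.

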